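# Load the ball race and poise its cover over the guide pins

### The job

Two balls are still missing from the four-pocket ball thrust bearing on the jig: put one ball from the blue tray into each empty pocket. Then pick up the bearing's flanged cover by its boss, carry it over the solvent bottle and the swab pot, higher than both and without moving them, and hold it level just above the jig's two guide pins, about 5 mm clear of their tips, each pin under one of its holes, without ever touching the jig with it. Finish while holding it there: I want to check the balls from the side before it is lowered.

Things in the scene. Friction and masses are not known exactly. Their poses are not given: they have to be found in the camera images.
- jig: Fixed assembly jig at any yaw: grey steel disc 100 mm across, two ears along its own x (148 mm end to end, 34 mm wide, 10 mm thick). On it a white race disc 94 mm across, top 16 mm above the bench, with four ball pockets; on each ear an 8 mm guide pin. Origin: centre of the underside, on the bench; z up.
- pin_1 (a point): Tip of the guide pin on the jig's +x ear: 60 mm from the jig's centre, 50 mm above the bench.
- pin_2 (a point): Tip of the guide pin on the jig's -x ear: 60 mm from the centre, 50 mm above the bench.
- cover_hole_1 (a point): Centre of the pin hole (13 mm wide, the ear 8 mm thick) in the cover's +x ear, on its underside.
- cover_hole_2 (a point): Centre of the pin hole in the cover's -x ear, on its underside. Either hole may go over either pin.
- cover: Loose grey steel cover, about 0.3 kg: disc 94 mm across, 9.5 mm thick, two ears along its x (148 mm end to end, 34 mm wide), each with a pin hole 60 mm from the centre. Grasp its black square boss, 36 x 36 mm, sides along its x and y, 9.5 to 36 mm above the underside. Origin: centre of the underside; starts flat on the bench, boss up.
- cover_boss (a point): Middle of the cover's square boss, 22.5 mm above the cover's underside.
- ball_tray: Fixed blue tray, 42 x 96 x 8 mm, long along its own y, with two raised ring seats (27 mm across, rim 12 mm above the bench) at y = -24 and +24 mm that hold ball_1 and ball_2. Origin: centre of the underside, on the bench.
- pump_bottle: Loose square white solvent bottle, 65 x 66 x 144 mm, between the cover and the jig; must stay where it is. Origin: centre of its underside.
- lever_press: Tall fixed arbor press (furniture, no part of the job), white-grey, left of and behind the work: base about 175 x 320 mm from x 0.53 on at y 0.13 to 0.29, head overhanging from 0.35 m up, a lever with a knob reaching towards the robot from 0.5 m up to 1 m. Swing past it close to the robot. Origin: on the bench near the middle of its base.
- swab_pot: Loose round pot of swabs, 62 x 65 x 99 mm, between the cover and the jig; must stay where it is. Origin: near the centre of its underside.
- pocket_1 (a point): Pocket at +x, +y of the jig, 30 mm from its centre: this point is where the centre of a seated ball lies, 26 mm above the bench. The pocket is a ring 7 mm high (23 to 25 mm inside, 31 mm outside, rim 23 mm above the bench) with a flat floor 16 mm above the bench. It starts empty.
- pocket_2 (a point): Pocket at -x, +y of the jig, 30 mm from its centre: this point is where the centre of a seated ball lies, 26 mm above the bench. The pocket is a ring 7 mm high (23 to 25 mm inside, 31 mm outside, rim 23 mm above the bench) with a flat floor 16 mm above the bench. It starts empty.
- pocket_3 (a point): Pocket at -x, -y of the jig, 30 mm from its centre: this point is where the centre of a seated ball lies, 26 mm above the bench. The pocket is a ring 7 mm high (23 to 25 mm inside, 31 mm outside, rim 23 mm above the bench) with a flat floor 16 mm above the bench. It starts with ball_3 in it.
- pocket_4 (a point): Pocket at +x, -y of the jig, 30 mm from its centre: this point is where the centre of a seated ball lies, 26 mm above the bench. The pocket is a ring 7 mm high (23 to 25 mm inside, 31 mm outside, rim 23 mm above the bench) with a flat floor 16 mm above the bench. It starts with ball_4 in it.
- ball_1_center (a point): Centre of ball_1, a loose steel ball 20 mm across, 33 g. It starts in the blue tray, centre 18 mm above the bench; the balls of the tray are alike and may go to either empty pocket.
- ball_1: The same ball_1 as a body; its origin lies on the ball's surface and turns with it, so use ball_1_center.
- ball_2_center (a point): Centre of ball_2, a loose steel ball 20 mm across, 33 g. It starts in the blue tray, centre 18 mm above the bench; the balls of the tray are alike and may go to either empty pocket.
- ball_2: The same ball_2 as a body; its origin lies on the ball's surface and turns with it, so use ball_2_center.
- ball_3_center (a point): Centre of ball_3, a loose steel ball 20 mm across, 33 g. It starts in pocket_3 and stays there.
- ball_4_center (a point): Centre of ball_4, a loose steel ball 20 mm across, 33 g. It starts in pocket_4 and stays there.
Not all that is in view belongs to the job. Leave any yellow look-alike of the jig alone.

How it is judged:
By the outcome, as a careful person would: the job done as asked, in the order asked, and still so for the second after the job is handed in, while the arm keeps its last pose, push and grip.
It also fails if it takes over 67 s, if anything falls off the work surface, if the arm or the gripper's body presses on something with over 40 N, if the wrist force passes 120 N, or if a joint passes its speed limit or range.

### The arm

A 7-joint arm with a two-finger parallel gripper is mounted at the origin on a cart in front of the work surface, level with it; the furniture and walls round the work are solid. World frame = base frame: x ahead of the robot, y to its left, z up, the work surface at z = 0. Lengths are in m, angles in rad, forces in N, time in s.
With the tool pointing down it reaches from about 0.425 to 0.875 m from the base axis. Payload 4.7 kg.
Tool frame: the origin (TCP) lies between the finger pads; the fingertips stand 22 mm ahead of it and the grasp point (between the pads) lies 3 mm ahead of it; z points along the fingers, y is the line along which they close (so a half turn about z gives the same grasp; the last joint's range is limited). The gripper opens to 87 mm and grips with 3 to 60 N. Pads are 19 mm wide; open, the fingers measure 117 mm over their backs; the gripper's body (75 mm by 190 mm) begins 51 mm behind the grasp point.
Start: joints at [1.201, 0.321, -0.07, 1.45, 0.023, 1.371, -0.057], TCP at [0.243, -0.603, 0.245] pointing down, gripper open.
Joint ranges: [-2.86, 2.86], [-0.3, 2.09], [-1.38, 1.24], [0.06, 2.45], [-1.56, 4.7], [0.09, 2.05], [-2.69, 2.69]. Speed limits (rad/s): [2.57, 2.57, 3.14, 3.14, 3.14, 3.14, 3.14].

### API

Orientations are given as a rotation vector (axis times angle).
In Python, from bench import ctrl gives the robot as it stands. The module is installed in compiled form; this text tells all that it offers.
- The arm moves only by the tool send_rows, never from a script. Its argument "motion" is a list of rows, each an object with "claw": the opening, from -1 (shut) to 1 (fully open); "slide": the shift along the tool's x, y, z in mm, a list of three; "delta_rot": the turn, a rotation vector about the tool's x, y, z in rad, a list of three. In form: [{"claw": claw, "slide": [x, y, z], "delta_rot": [ax, ay, az]}, ...]. A call has 1 to 5 rows; each row is the pose to reach, as a shift and turn from the pose commanded when the call began, along the tool's axes at that moment; what a row does not reach only later rows make up. A row lasts 1/10 s, in which the tool goes at most 50 mm and 8.59 degrees, less where a joint would pass 70% of its speed; a pose out of reach is approached as far as the arm can. A call with a gripper value outside its range is refused whole. The fingers move at their own pace and stop on an object; "grip_force" is the grip in N (left out, the last holds). Time passes only in rows, so rows that repeat a pose let the fingers close. It gives the time, the measured TCP pose, the force, the opening and the grip force at its end, in the units of the state.
- ctrl.get_state(): the state, without advancing time (a new reading comes with each control period).
- ctrl.get_image(name): name is "side" or "top"; returns a dict with "color" (384x512x3 uint8, blue, green, red), "fx", "fy", "cx", "cy" (pixels), "k1" (the pictures are not rectified: a ray, as slopes to the right and down, at radius r is drawn at 1 + k1 r^2 times it, then the intrinsics apply), "pose" (4x4, takes a point from camera to world coordinates). Camera axes: x right, y down, z forward; pixel columns grow to the right and rows downward; lengths in m; the calibration is good to about 2 mm. A picture is of the moment at which its call begins. There is no depth.
- ctrl.close_job(): hands the job in; it is judged then, once.
The state is a dict: "time": time; "joint_positions": joint angles; "qd": joint speeds; "joint_torque": joint torques, N m; "position": TCP position; "tool_rot": TCP orientation; "ft_force": force on the tool from outside, world axes, zero at the start; "torque": the same for the moment, N m; "grip_width": opening from 0.0 (shut) to 1.0 (fully open); "grip_force": force on a finger pad.
Only numpy, scipy, OpenCV 4.12 (cv2) and the standard library are available. Lean on these libraries where they do the work, as an engineer would, in place of code of your own. Each camera call takes 0.05 s, during which the arm holds its last target. There are 200 camera calls.

## Working session

There is one attempt and no reset: what is moved stays moved. The work goes in short steps, Python scripts to look and compute and a tool call to move; the robot and the scene stay as the last step left them, time stands still between calls to the robot, and variables do not carry over. Pictures are saved under pics/ and viewed, at most 10 in all, crops included, and the job is handed in when it is done.

Besides the shell and the picture viewer there is one more tool, called as name(argument=value, ...) on one line, values as JSON. send_rows: Moves the arm, as the interface text tells. Its arguments: {"type":"object","properties":{"motion":{"type":"array","items":{"type":"object","properties":{"claw":{"type":"number"},"slide":{"type":"array","items":{"type":"number"}},"delta_rot":{"type":"array","items":{"type":"number"}}}}},"grip_force":{"type":"number"}},"required":["motion"]}

```bash
mkdir -p pics
cat > h.py <<'E'
import numpy as np, cv2
from scipy.spatial.transform import Rotation as R
from bench import ctrl
def cam(n):
    d=ctrl.get_image(n); return d
def ray(d,u,v):
    x=(u-d['cx'])/d['fx']; y=(v-d['cy'])/d['fy']
    K=np.eye(3); p=cv2.undistortPoints(np.array([[[x,y]]],float),K,np.array([d['k1'],0,0,0.]))[0,0]
    T=np.array(d['pose']); return T[:3,3],T[:3,:3]@np.array([p[0],p[1],1])
def onz(d,u,v,z):
    o,r=ray(d,u,v); return o+r*(z-o[2])/r[2]
def proj(d,P):
    T=np.array(d['pose']); c=T[:3,:3].T@(np.array(P)-T[:3,3]); x,y=c[:2]/c[2]; s=1+d['k1']*(x*x+y*y)
    return np.array([d['fx']*x*s+d['cx'],d['fy']*y*s+d['cy']])
E
python3 - <<'E'
from h import *
for n in('top','side'):
    d=cam(n); cv2.imwrite(f'pics/{n}0.png',d['color']); np.save(n+'0.npy',d,allow_pickle=True)
    print(n,d['fx'],d['cx'],d['cy'],d['k1'],np.round(d['pose'],3).tolist())
s=ctrl.get_state(); print(s)
E
```

```text
top 367.15352458604957 252.9190170825879 189.5094276848162 0.019705159327035062 [[0.025, -0.99, 0.135, 0.48], [-1.0, -0.025, 0.005, -0.088], [-0.001, -0.135, -0.991, 1.017], [0.0, 0.0, 0.0, 1.0]]
side 485.5148857777813 251.28094218478338 192.20107891247577 -0.14398660548932826 [[0.961, -0.159, 0.226, 0.38], [-0.276, -0.491, 0.826, -0.949], [-0.02, -0.856, -0.516, 0.619], [0.0, 0.0, 0.0, 1.0]]
{'time': 0.1, 'joint_positions': array([ 1.20109825,  0.3217691 , -0.07007879,  1.45154544,  0.02257522,
        1.37081402, -0.0568787 ]), 'qd': array([ 0.00072677, -0.00214453, -0.00036953, -0.00356283,  0.00168183,
        0.0001902 ,  0.00052354]), 'joint_torque': array([-4.39770056e-04, -4.92572021e+01, -4.05920399e-01, -3.13396990e+01,
       -6.41027489e-02,  3.94710910e-02,  5.22871176e-05]), 'position': array([ 0.24317784, -0.60230066,  0.24356147]), 'tool_rot': array([-3.08224237e+00, -5.98909800e-01,  6.32949444e-04]), 'ft_force': array([ 0.59228772, -1.1470211 , -0.50497027]), 'torque': array([0.02649218, 0.00229425, 0.00510963]), 'grip_force': 0.0, 'grip_width': 0.998882815479423}
```

View pics/top0.png

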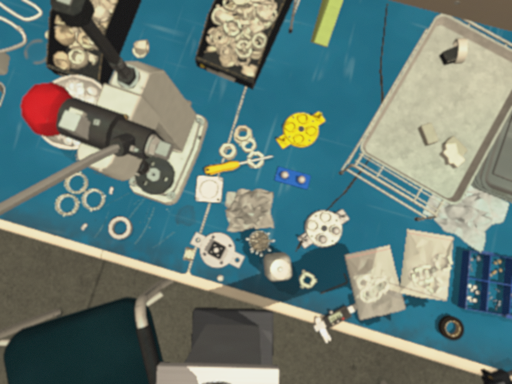

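View pics/side0.png

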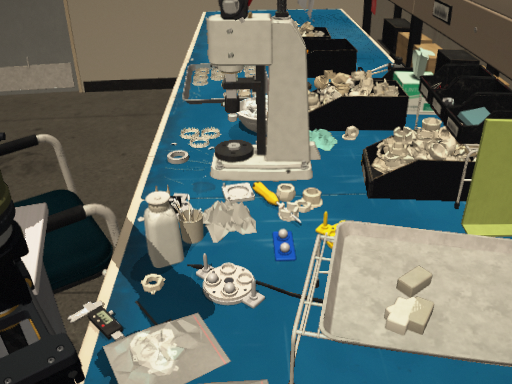

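Candidates in the top view:
- **Jig:** the white-grey one at (323,228). The yellow one at (301,129) is the look-alike.
- **Cover:** (217,250), with the black square boss. The square ring at (209,189) and the rings at (120,228) and (308,280) are other things.
- **Tray:** the blue one at (292,178). The blue bins at (485,280) are other things.
- **Bottle and pot:** bottle at (278,266), pot at (260,242).

I choose the jig at (323,228), the cover at (217,250) and the tray at (292,178), and check them in a close crop.

Run:
```python
from h import *
t=np.load('top0.npy',allow_pickle=True).item(); 
c=cv2.resize(t['color'][160:300,185:355],None,fx=4.5,fy=4.2,interpolation=cv2.INTER_CUBIC)
c=cv2.resize(t['color'][160:295,180:355],None,fx=4.4,fy=4.4,interpolation=cv2.INTER_CUBIC)
cv2.imwrite('pics/c1.png',c)
s=np.load('side0.npy',allow_pickle=True).item()
c=cv2.resize(s['color'][180:320,135:305],None,fx=4.2,fy=4.2,interpolation=cv2.INTER_CUBIC)
cv2.imwrite('pics/c2.png',c)
```

```text
(no output)
```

View pics/c1.png

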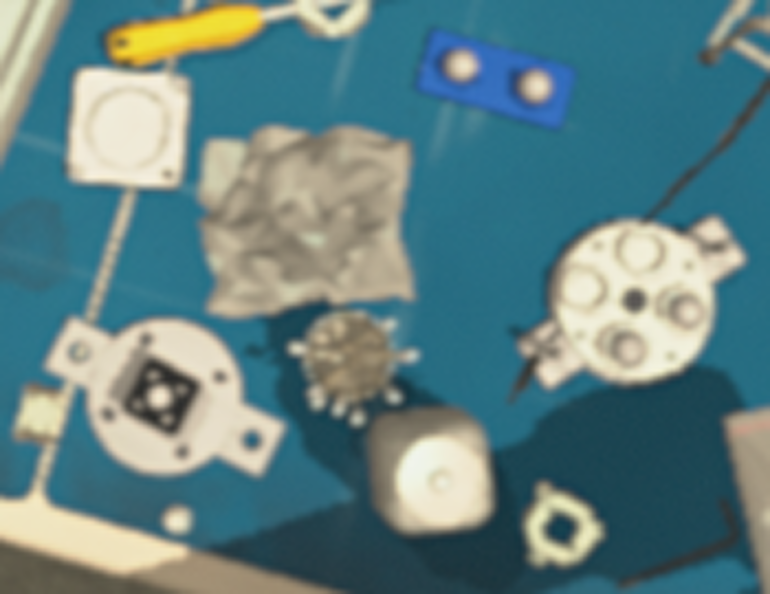

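View pics/c2.png

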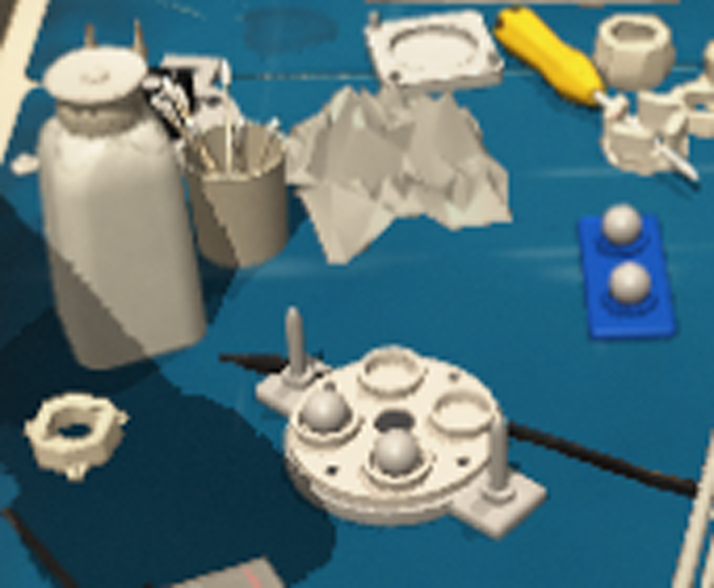

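The crops confirm the choice. In the top view the jig's empty pockets are near (325,217) and (312,225), its balls near (336,230) and (323,239), and the tray balls near (284,175) and (302,179). The cover boss is near (216,250) and its holes near (198,240) and (237,260). In the side view the pin tips are near (205,254) and (254,279).

```bash
cat > m.py <<'E'
from h import *
def tri(a,ua,b,ub):
    (o1,r1),(o2,r2)=ray(a,*ua),ray(b,*ub)
    A=np.c_[r1,-r2]; s=np.linalg.lstsq(A,o2-o1,rcond=None)[0]
    p,q=o1+s[0]*r1,o2+s[1]*r2; return (p+q)/2, np.linalg.norm(p-q)
C1=lambda x,y:((x+.5)/4.4-.5+180,(y+.5)/4.4-.5+160)
C2=lambda x,y:((x+.5)/4.2-.5+135,(y+.5)/4.2-.5+180)
E
python3 - <<'E'
from m import *
np.set_printoptions(precision=4,suppress=True)
t=np.load('top0.npy',allow_pickle=True).item(); s=np.load('side0.npy',allow_pickle=True).item()
def comp(d,box,lowS=True,open_=0,up=8,smax=70):
    x0,y0,x1,y1=box; im=cv2.resize(d['color'][y0:y1,x0:x1],None,fx=up,fy=up,interpolation=cv2.INTER_CUBIC)
    h=cv2.cvtColor(im,cv2.COLOR_BGR2HSV); m=((h[...,1]<smax)&(h[...,2]>110) if lowS else (h[...,0]>105)&(h[...,0]<130)&(h[...,1]>150)&(h[...,2]>120)).astype(np.uint8)
    if open_: m=cv2.morphologyEx(m,cv2.MORPH_OPEN,cv2.getStructuringElement(cv2.MORPH_ELLIPSE,(open_*up,)*2))
    cs=cv2.findContours(m,cv2.RETR_EXTERNAL,cv2.CHAIN_APPROX_NONE)[0]
    cs=sorted(cs,key=cv2.contourArea)[::-1]; f=lambda p:((p[0]+.5)/up-.5+x0,(p[1]+.5)/up-.5+y0)
    return cs,f,up
# tray balls
print('balls')
for box in((277,168,291,182),(295,172,309,186)):
    cs,f,u=comp(t,box,smax=110); (c,r)=cv2.minEnclosingCircle(cs[0]); e=cv2.fitEllipse(cs[0]); p=f(e[0]); print('top',p,np.array(e[1])/u,onz(t,*p,.018))
for box in((275,226,293,240),(277,239,294,254)):
    cs,f,u=comp(s,box,smax=110); e=cv2.fitEllipse(cs[0]); p=f(e[0]); print('side',p,np.array(e[1])/u,onz(s,*p,.018))
cs,f,u=comp(t,(270,160,315,195),False); r=cv2.minAreaRect(cv2.convexHull(cs[0])); p=f(r[0]); print('tray',p,np.array(r[1])/u,r[2],onz(t,*p,.008))
# jig disc
cs,f,u=comp(t,(295,200,358,255),open_=17,smax=90); e=cv2.fitEllipse(cs[0]);p=f(e[0]); print('jigdisc',p,np.array(e[1])/u,onz(t,*p,.015))
P=dict(p1=(640,252),p2=(583,288),p3=(630,347),p4=(686,310),c=(635,300))
for k,v in P.items(): print(k,onz(t,*C1(*v),.023 if k in('p1','p2') else .026 if k!='c' else .016))
S=dict(p1=(464,410),p2=(392,372),p3=(326,408),p4=(396,450),c=(395,421))
for k,v in S.items(): print('s',k,onz(s,*C2(*v),.023 if k in('p1','p2') else .026 if k!='c' else .016))
for k,v in dict(tip2=(293,310),tip1=(498,418)).items(): print('s',k,onz(s,*C2(*v),.05))
for k,v in dict(e1=(717,248),e2=(553,353)).items(): print('ear',k,onz(t,*C1(*v),.01))
# cover
cs,f,u=comp(t,(185,225,250,275),open_=17,smax=90); e=cv2.fitEllipse(cs[0]);p=f(e[0]); print('coverdisc',p,np.array(e[1])/u,onz(t,*p,.0095))
for k,v,z in(('boss',(158,397),.036),('h1',(79,352),.008),('h2',(251,440),.008)): print(k,onz(t,*C1(*v),z))
for k,v,z in(('bottle',(438,482),.144),('pot',(350,357),.08)): print(k,onz(t,*C1(*v),z))
E
```

```text
balls
top (284.26538276672363, 174.40810012817383) [7.9937 8.7188] [ 0.6603 -0.1687  0.018 ]
top (301.28857374191284, 179.1669692993164) [8.1467 8.3209] [ 0.6481 -0.2157  0.018 ]
side (282.4815716743469, 232.34573459625244) [8.6479 9.5116] [ 0.6608 -0.1649  0.018 ]
side (284.4340124130249, 246.42659282684326) [8.9741 9.7998] [ 0.6486 -0.212   0.018 ]
tray (292.11519622802734, 177.55393028259277) [33.8315 14.0766] 15.385189056396484 [ 0.6537 -0.1915  0.008 ]
jigdisc (323.5149402618408, 228.31316947937012) [36.7775 40.914 ] [ 0.515  -0.2773  0.015 ]
p1 [ 0.5456 -0.28    0.023 ]
p2 [ 0.5227 -0.2451  0.023 ]
p3 [ 0.4876 -0.2732  0.026 ]
p4 [ 0.5108 -0.3073  0.026 ]
c [ 0.5164 -0.2782  0.016 ]
s p1 [ 0.5461 -0.2845  0.023 ]
s p2 [ 0.5219 -0.2498  0.023 ]
s p3 [ 0.4876 -0.2686  0.026 ]
s p4 [ 0.5105 -0.3042  0.026 ]
s c [ 0.5169 -0.2747  0.016 ]
s tip2 [ 0.4831 -0.2263  0.05  ]
s tip1 [ 0.5508 -0.3238  0.05  ]
ear e1 [ 0.5502 -0.3303  0.01  ]
ear e2 [ 0.4828 -0.2288  0.01  ]Traceback (most recent call last):
  File "<stdin>", line 27, in <module>
IndexError: list index out of range
```

```bash
cat >> m.py <<'E'
def plan(pos,yaw):
    st=ctrl.get_state(); p=np.array(st['position']); Rc=R.from_rotvec(st['tool_rot'])
    y=np.radians(yaw); x=[np.cos(y),np.sin(y),0]; yy=[np.sin(y),-np.cos(y),0]
    Rt=R.from_matrix(np.array([x,yy,[0,0,-1]]).T)
    sl=Rc.inv().apply(np.array(pos)-p)*1000; dr=(Rc.inv()*Rt).as_rotvec()
    print('t',round(st['time'],2),'pos',p.round(4),'slide',sl.round(1),'rot',dr.round(4),'|',np.linalg.norm(sl).round(),np.degrees(np.linalg.norm(dr)).round(1),'gw',round(st['grip_width']*87,1),'gf',round(st['grip_force'],1),'F',np.round(st['ft_force'],1),'q',np.round(st['joint_positions'],2))
E
python3 - <<'E'
from m import *
np.set_printoptions(precision=4,suppress=True)
t=np.load('top0.npy',allow_pickle=True).item(); s=np.load('side0.npy',allow_pickle=True).item()
for k,v,z in(('boss',(158,397),.036),('h1',(79,352),.008),('h2',(251,440),.008),('disc',(165,396),.0095)): print(k,onz(t,*C1(*v),z))
for k,v,z in(('bottle',(438,482),.144),('pot',(350,357),.08)): print(k,onz(t,*C1(*v),z))
im=t['color'][225:275,185:250]; up=8
im=cv2.resize(im,None,fx=up,fy=up,interpolation=cv2.INTER_CUBIC); h=cv2.cvtColor(im,cv2.COLOR_BGR2HSV)
m=((h[...,0]<80)&(h[...,2]>100)|(h[...,1]<110)&(h[...,2]>100)).astype(np.uint8)
m[:, :60]*=1
cs=max(cv2.findContours(m,cv2.RETR_EXTERNAL,cv2.CHAIN_APPROX_NONE)[0],key=cv2.contourArea)
r=cv2.minAreaRect(cs); p=((r[0][0]+.5)/up-.5+185,(r[0][1]+.5)/up-.5+225); print(np.array(r[1])/up,r[2],p,onz(t,*p,.0095))
plan([0.6605,-0.1668,0.12],79.8)
E
```

```text
boss [0.4507 0.0112 0.036 ]
h1 [0.4761 0.064  0.008 ]
h2 [ 0.4252 -0.044   0.008 ]
disc [0.4506 0.0096 0.0095]
bottle [ 0.4132 -0.1496  0.144 ]
pot [ 0.4773 -0.1025  0.08  ]
[49.875 60.5  ] 90.0 (214.8125, 249.5) [0.4507 0.0159 0.0095]
t 0.1 pos [ 0.2432 -0.6023  0.2436] slide [ 550.1 -247.3  124. ] rot [-0.0016 -0.0008 -1.0089] | 616.0 57.8 gw 86.9 gf 0.0 F [ 0.6 -1.1 -0.5] q [ 1.2   0.32 -0.07  1.45  0.02  1.37 -0.06]
```

send_rows(motion=[{"claw": -0.2, "slide": [550, -247, 40], "delta_rot": [0, 0, -1.009]}, {"claw": -0.2, "slide": [550, -247, 40], "delta_rot": [0, 0, -1.009]}, {"claw": -0.2, "slide": [550, -247, 40], "delta_rot": [0, 0, -1.009]}, {"claw": -0.2, "slide": [550, -247, 40], "delta_rot": [0, 0, -1.009]}, {"claw": -0.2, "slide": [550, -247, 40], "delta_rot": [0, 0, -1.009]}])

```text
time: 0.6
position: [0.417, -0.421, 0.2276]
tool_rot: [-2.645, -1.695, 0.0]
ft_force: [0.8, 0.5, -0.2]
grip_width: 0.633
grip_force: 0.0
```

```bash
python3 -c "
from m import *
plan([0.6605,-0.1668,0.10],79.8)"
```

```text
t 0.6 pos [ 0.417  -0.421   0.2276] slide [332.7 115.1 127.5] rot [-4.00e-04  1.00e-04 -2.53e-01] | 374.0 14.5 gw 55.0 gf 0.0 F [ 0.8  0.5 -0.2] q [ 1.    0.22 -0.3   1.62  0.07  1.31  0.26]
```

send_rows(motion=[{"claw": -0.2, "slide": [333, 115, 60], "delta_rot": [0, 0, -0.253]}, {"claw": -0.2, "slide": [333, 115, 60], "delta_rot": [0, 0, -0.253]}, {"claw": -0.2, "slide": [333, 115, 60], "delta_rot": [0, 0, -0.253]}, {"claw": -0.2, "slide": [333, 115, 60], "delta_rot": [0, 0, -0.253]}, {"claw": -0.2, "slide": [333, 115, 60], "delta_rot": [0, 0, -0.253]}])

```text
time: 1.1
position: [0.5884, -0.2444, 0.1854]
tool_rot: [-2.416, -2.007, 0.001]
ft_force: [0.3, -0.4, -0.7]
grip_width: 0.404
grip_force: 0.0
```

```bash
python3 -c "
from m import *
plan([0.6605,-0.1668,0.10],79.8)"
```

```text
t 1.1 pos [ 0.5884 -0.2444  0.1854] slide [89.5 56.7 85.3] rot [-0.0005  0.0002 -0.0064] | 136.0 0.4 gw 35.2 gf 0.0 F [ 0.3 -0.4 -0.7] q [ 0.71  0.36 -0.45  1.55  0.16  1.27  0.05]
```

send_rows(motion=[{"claw": -0.2, "slide": [89.5, 57, 85], "delta_rot": [0, 0, -0.006]}, {"claw": -0.2, "slide": [89.5, 57, 85], "delta_rot": [0, 0, -0.006]}, {"claw": -0.2, "slide": [89.5, 57, 85], "delta_rot": [0, 0, -0.006]}, {"claw": -0.2, "slide": [89.5, 57, 85], "delta_rot": [0, 0, -0.006]}, {"claw": -0.2, "slide": [89.5, 57, 85], "delta_rot": [0, 0, -0.006]}])

```text
time: 1.6
position: [0.6595, -0.1675, 0.0997]
tool_rot: [-2.407, -2.016, 0.002]
ft_force: [-0.0, 0.0, 0.5]
grip_width: 0.397
grip_force: 0.0
```

```bash
python3 -c "
from m import *
d=cam('side'); np.save('side1.npy',d,allow_pickle=True)
plan([0.6605,-0.1668,0.0355],79.8)
print(proj(d,[.6605,-.1668,.078]),proj(d,[.6605,-.1668,.018]))
cv2.imwrite('pics/s1.png',cv2.resize(d['color'][140:270,200:360],None,fx=4,fy=4,interpolation=cv2.INTER_CUBIC))"
```

```text
t 1.65 pos [ 0.6596 -0.1692  0.1009] slide [ 2.6  0.5 65.4] rot [-0.0006  0.001  -0.0005] | 65.0 0.1 gw 34.7 gf 0.0 F [ 0.2 -0.2  0.7] q [ 0.55  0.52 -0.45  1.51  0.24  1.16 -0.13]
[283.07699217 208.98623899] [282.6697507  232.88069925]
```

View pics/s1.png

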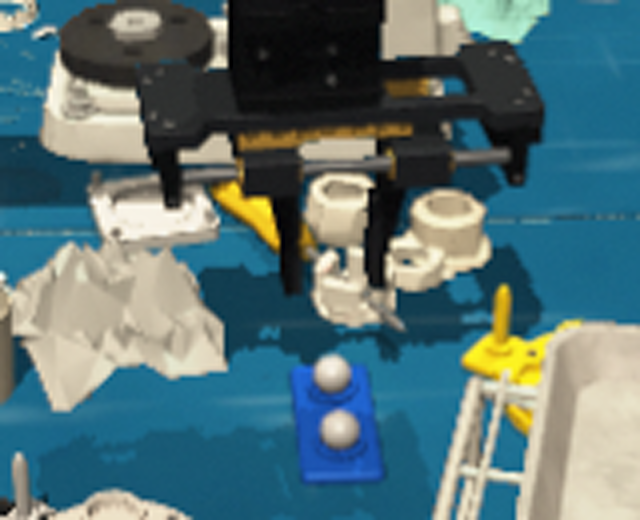

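The gripper's tips, mid (283.6, 212), stand centred over ball_1 at (282.5, 232). Next I go down and grip.

send_rows(motion=[{"claw": -0.2, "slide": [1.5, 0, 45], "delta_rot": [0, 0, 0]}, {"claw": -0.2, "slide": [1.5, 0, 55], "delta_rot": [0, 0, 0]}, {"claw": -0.2, "slide": [1.5, 0, 65], "delta_rot": [0, 0, 0]}, {"claw": -0.2, "slide": [1.5, 0, 65], "delta_rot": [0, 0, 0]}, {"claw": -0.2, "slide": [1.5, 0, 65], "delta_rot": [0, 0, 0]}])

```text
time: 2.15
position: [0.661, -0.1674, 0.0375]
tool_rot: [2.409, 2.013, 0.001]
ft_force: [-0.4, 0.1, 1.5]
grip_width: 0.4
grip_force: 0.0
```

send_rows(grip_force=12, motion=[{"claw": -1, "slide": [0, 0, 0], "delta_rot": [0, 0, 0]}, {"claw": -1, "slide": [0, 0, 0], "delta_rot": [0, 0, 0]}, {"claw": -1, "slide": [0, 0, 0], "delta_rot": [0, 0, 0]}, {"claw": -1, "slide": [0, 0, 0], "delta_rot": [0, 0, 0]}])

```text
time: 2.55
position: [0.6608, -0.1668, 0.0368]
tool_rot: [2.409, 2.015, 0.001]
ft_force: [0.4, -0.1, 1.7]
grip_width: 0.221
grip_force: 12.0
```

```bash
python3 -c "
from m import *
plan([0.6605,-0.1668,0.0355],79.8)"
```

```text
t 2.55 pos [ 0.6608 -0.1668  0.0368] slide [-0.1 -0.3  1.3] rot [0.0012 0.0002 0.0001] | 1.0 0.1 gw 19.3 gf 12.0 F [ 0.4 -0.1  1.7] q [ 0.53  0.59 -0.44  1.56  0.27  1.05 -0.15]
```

send_rows(motion=[{"claw": -1, "slide": [0, 0, -20], "delta_rot": [0, 0, 0]}, {"claw": -1, "slide": [0, 0, -50], "delta_rot": [0, 0, 0]}, {"claw": -1, "slide": [0, 0, -60], "delta_rot": [0, 0, 0]}, {"claw": -1, "slide": [0, 0, -60], "delta_rot": [0, 0, 0]}])

```text
time: 2.95
position: [0.6616, -0.1669, 0.098]
tool_rot: [2.408, 2.013, 0.003]
ft_force: [-1.1, 0.3, 0.1]
grip_width: 0.215
grip_force: 12.0
```

```bash
python3 -c "
from m import *
plan([0.546,-0.282,0.09],79.8)"
```

```text
t 2.95 pos [ 0.6616 -0.1669  0.098 ] slide [-133.8  -93.4    7.7] rot [0.0038 0.0004 0.    ] | 163.0 0.2 gw 18.7 gf 12.0 F [-1.1  0.3  0.1] q [ 0.54  0.53 -0.45  1.52  0.24  1.15 -0.13]
```

send_rows(motion=[{"claw": -1, "slide": [-134, -93.5, 8], "delta_rot": [0.002, 0, 0]}, {"claw": -1, "slide": [-134, -93.5, 8], "delta_rot": [0.002, 0, 0]}, {"claw": -1, "slide": [-134, -93.5, 8], "delta_rot": [0.002, 0, 0]}, {"claw": -1, "slide": [-134, -93.5, 8], "delta_rot": [0.002, 0, 0]}, {"claw": -1, "slide": [-134, -93.5, 8], "delta_rot": [0.002, 0, 0]}])

```text
time: 3.45
position: [0.5411, -0.2852, 0.0863]
tool_rot: [-2.413, -2.006, 0.007]
ft_force: [0.2, 0.2, -0.1]
grip_width: 0.217
grip_force: 12.0
```

send_rows(motion=[{"claw": -1, "slide": [0, 0, 20], "delta_rot": [0, 0, 0]}, {"claw": -1, "slide": [0, 0, 20], "delta_rot": [0, 0, 0]}])

```text
time: 3.65
position: [0.544, -0.279, 0.0652]
tool_rot: [-2.402, -2.014, 0.002]
ft_force: [0.1, -0.2, -1.0]
grip_width: 0.222
grip_force: 12.0
```

```bash
python3 -c "
from m import *
d=cam('side'); np.save('side2.npy',d,allow_pickle=True)
plan([0.546,-0.282,0.0465],79.8)
p=ctrl.get_state()['position']; print(proj(d,[*p[:2],p[2]-.019]),proj(d,[.546,-.282,.023]))
cv2.imwrite('pics/s2.png',cv2.resize(d['color'][200:310,170:300],None,fx=5,fy=5,interpolation=cv2.INTER_CUBIC))"
```

```text
t 3.7 pos [ 0.5446 -0.2793  0.0664] slide [-2.5  1.9 19.9] rot [-0.0048 -0.0025  0.0029] | 20.0 0.4 gw 19.0 gf 12.0 F [-0.5  0.1 -0.9] q [ 0.78  0.42 -0.43  1.72  0.2   1.04  0.11]
[243.17372497 265.470149  ] [244.67300231 276.3975966 ]
```

View pics/s2.png

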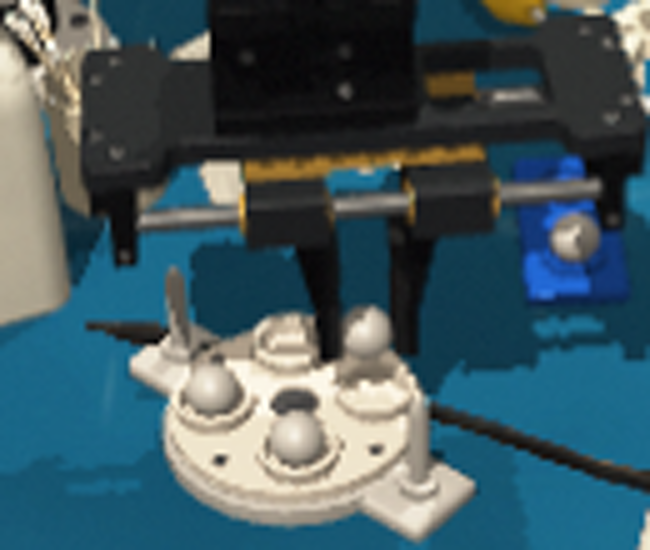

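```bash
python3 -c "
from m import *
d=np.load('side2.npy',allow_pickle=True).item()
x0,y0,x1,y1=236,258,250,272
up=8;im=cv2.resize(d['color'][y0:y1,x0:x1],None,fx=up,fy=up,interpolation=cv2.INTER_CUBIC)
g=cv2.cvtColor(im,cv2.COLOR_BGR2GRAY)
c=cv2.HoughCircles(g,cv2.HOUGH_GRADIENT,1,30,param1=120,param2=10,minRadius=32,maxRadius=48);print(c)
for u,v in [(243.3,266.3)]+[((a+.5)/up-.5+x0,(b+.5)/up-.5+y0) for a,b,_ in (c[0][:2] if c is not None else [])]: print(u,v,onz(d,u,v,.0476))
# balls 3,4 and pin-base references
for n,(a,b) in dict(b3=(212,387),b4=(298,437)).items(): print(n,onz(d,(a+.5)/5-.5+170,(b+.5)/5-.5+200,.026))
for n,(a,b) in dict(t2=(173,268),t1=(418,395)).items(): print(n,onz(d,(a+.5)/5-.5+170,(b+.5)/5-.5+200,.05))
"
```

```text
None
243.3 266.3 [ 0.54415535 -0.28184789  0.0476    ]
b3 [ 0.48698785 -0.26914452  0.026     ]
b4 [ 0.51088515 -0.30500323  0.026     ]
t2 [ 0.48288671 -0.22555823  0.05      ]
t1 [ 0.55123459 -0.32238778  0.05      ]
```

Held ball is at (243.3, 266.3), with the pocket below it. I go nearer and measure again just above the rim.

send_rows(motion=[{"claw": -1, "slide": [0, 2, 11], "delta_rot": [0, 0, 0]}, {"claw": -1, "slide": [0, 2, 11], "delta_rot": [0, 0, 0]}, {"claw": -1, "slide": [0, 2, 11], "delta_rot": [0, 0, 0]}])

```text
time: 4.0
position: [0.5467, -0.2818, 0.0568]
tool_rot: [-2.408, -2.015, 0.002]
ft_force: [-0.6, 0.5, -0.3]
grip_width: 0.21
grip_force: 12.0
```

```bash
python3 -c "
from m import *
d=cam('side'); np.save('side3.npy',d,allow_pickle=True)
plan([0.546,-0.280,0.0465],79.8)
cv2.imwrite('pics/s3.png',cv2.resize(d['color'][240:300,190:270],None,fx=10,fy=10,interpolation=cv2.INTER_CUBIC))"
```

```text
t 4.05 pos [ 0.5468 -0.2821  0.0572] slide [ 1.9 -1.2 10.7] rot [-0.0017 -0.      0.0005] | 11.0 0.1 gw 18.7 gf 12.0 F [ 0.   0.2 -0.1] q [ 0.78  0.44 -0.42  1.72  0.21  1.02  0.1 ]
```

View pics/s3.png

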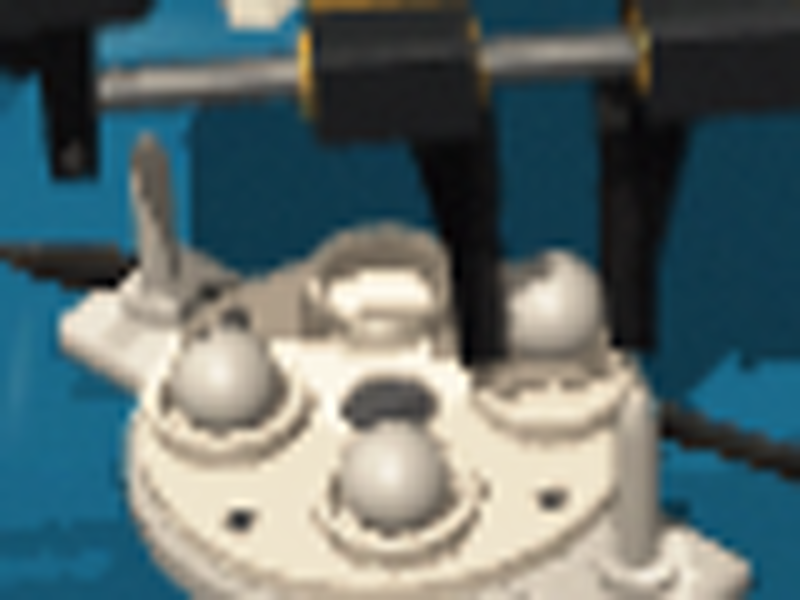

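```bash
python3 -c "
from m import *
d=np.load('side3.npy',allow_pickle=True).item()
f=lambda a,b:((a+.5)/10-.5+190,(b+.5)/10-.5+240)
for z in (.0382,.036,.034): print(onz(d,*f(557,302),z))
b3=onz(d,*f(222,378),.026);b4=onz(d,*f(393,473),.026)
t2=onz(d,*f(146,140),.05);print(b3,b4,t2, b4-b3,np.linalg.norm(b4-b3))
e=(b4-b3);e/=np.linalg.norm(e);n=np.array([-e[1],e[0],0]);print(b4+n*.0424,b3+n*.0424,np.degrees(np.arctan2(e[1],e[0])))
for p in(b4+n*.0424,b3+n*.0424):print(proj(d,p))
"
```

```text
[ 0.54768971 -0.28146495  0.0382    ]
[ 0.54832635 -0.27893465  0.036     ]
[ 0.54890511 -0.27663438  0.034     ]
[ 0.48633713 -0.26996866  0.026     ] [ 0.51037795 -0.30442986  0.026     ] [ 0.48258455 -0.22657952  0.05      ] [ 0.02404082 -0.03446121  0.        ] 0.04201828020133375
[ 0.54515222 -0.28017064  0.026     ] [ 0.5211114  -0.24570943  0.026     ] -55.099605753518105
[243.92507177 274.6361389 ]
[226.94143659 265.72473653]
```

send_rows(motion=[{"claw": -1, "slide": [0, -2, 2], "delta_rot": [0, 0, 0]}, {"claw": -1, "slide": [0, -2, 6], "delta_rot": [0, 0, 0]}, {"claw": -1, "slide": [0, -2, 10], "delta_rot": [0, 0, 0]}, {"claw": -1, "slide": [0, -2, 10], "delta_rot": [0, 0, 0]}, {"claw": -1, "slide": [0, -2, 10], "delta_rot": [0, 0, 0]}])

```text
time: 4.55
position: [0.5443, -0.282, 0.0468]
tool_rot: [-2.409, -2.014, 0.002]
ft_force: [0.4, -1.1, 0.2]
grip_width: 0.22
grip_force: 12.0
```

```bash
python3 -c "
from m import *
d=cam('side'); np.save('side4.npy',d,allow_pickle=True)
plan([0.546,-0.280,0.0465],79.8)
cv2.imwrite('pics/s4.png',cv2.resize(d['color'][240:300,190:270],None,fx=10,fy=10,interpolation=cv2.INTER_CUBIC))"
```

```text
t 4.6 pos [ 0.5445 -0.282   0.047 ] slide [2.3 1.2 0.5] rot [-0.002 -0.     0.   ] | 3.0 0.1 gw 18.7 gf 12.0 F [-1.2 -0.3 -0.3] q [ 0.78  0.45 -0.42  1.74  0.21  1.01  0.1 ]
```

View pics/s4.png

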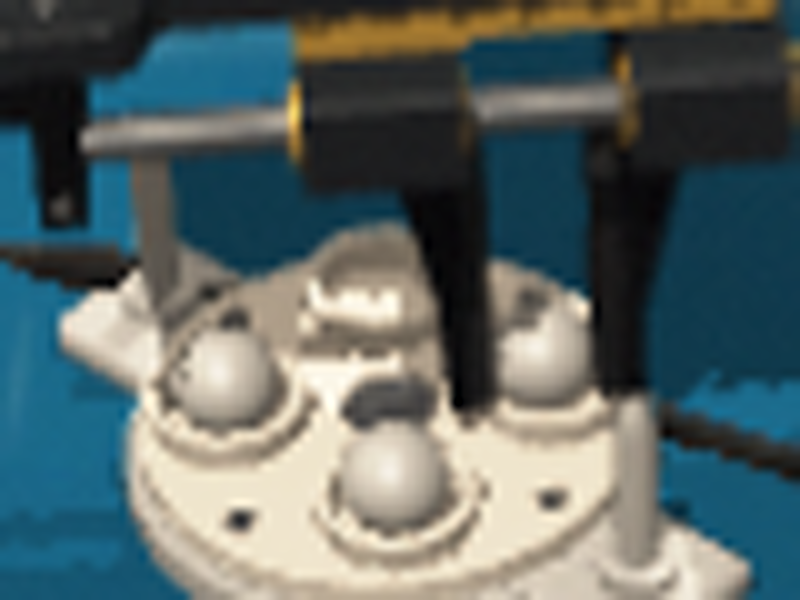

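Ball is at crop (542,353), and the pocket's seated-ball point projects to (544,351), so it is aligned. I release and rise.

send_rows(motion=[{"claw": -0.7, "slide": [0, 0, 0], "delta_rot": [0, 0, 0]}, {"claw": -0.35, "slide": [0, 0, 0], "delta_rot": [0, 0, 0]}, {"claw": -0.3, "slide": [0, 0, 0], "delta_rot": [0, 0, 0]}, {"claw": -0.3, "slide": [0, 0, -30], "delta_rot": [0, 0, 0]}, {"claw": -0.3, "slide": [0, 0, -60], "delta_rot": [0, 0, 0]}])

```text
time: 5.1
position: [0.5437, -0.2816, 0.1068]
tool_rot: [-2.407, -2.013, 0.003]
ft_force: [-0.3, 0.5, 0.2]
grip_width: 0.338
grip_force: 0.0
```

```bash
python3 -c "
from m import *
plan([0.6484,-0.2138,0.10],79.8)"
```

```text
t 5.1 pos [ 0.5437 -0.2816  0.1068] slide [85.3 91.   6.4] rot [-0.0043 -0.001   0.0001] | 125.0 0.3 gw 29.4 gf 0.0 F [-0.3  0.5  0.2] q [ 0.79  0.38 -0.44  1.69  0.18  1.11  0.13]
```

send_rows(motion=[{"claw": -0.2, "slide": [85, 91, 6], "delta_rot": [0, 0, 0]}, {"claw": -0.2, "slide": [85, 91, 6], "delta_rot": [0, 0, 0]}, {"claw": -0.2, "slide": [85, 91, 6], "delta_rot": [0, 0, 0]}, {"claw": -0.2, "slide": [85, 91, 6], "delta_rot": [0, 0, 0]}, {"claw": -0.2, "slide": [85, 91, 6], "delta_rot": [0, 0, 0]}])

```text
time: 5.6
position: [0.649, -0.2142, 0.1005]
tool_rot: [-2.407, -2.015, 0.003]
ft_force: [0.1, -0.1, 0.2]
grip_width: 0.401
grip_force: 0.0
```

```bash
python3 -c "
from m import *
d=cam('side')
plan([0.6484,-0.2138,0.0365],79.8)
# seated balls at p1 : compare with held one
c=cv2.resize(d['color'][240:300,190:270],None,fx=4,fy=4,interpolation=cv2.INTER_CUBIC);c2=cv2.resize(d['color'][190:260,255:325],None,fx=4,fy=4,interpolation=cv2.INTER_CUBIC)
cv2.imwrite('pics/s5.png',np.hstack([c,cv2.copyMakeBorder(c2,0,0,0,0,0)[:240]]))"
```

```text
t 5.65 pos [ 0.6483 -0.2156  0.1005] slide [ 1.9 -0.  64. ] rot [-0.0031  0.0012 -0.0007] | 64.0 0.2 gw 34.7 gf 0.0 F [ 0.6 -1.5 -0.3] q [ 0.61  0.53 -0.45  1.51  0.24  1.17 -0.06]
```

View pics/s5.png

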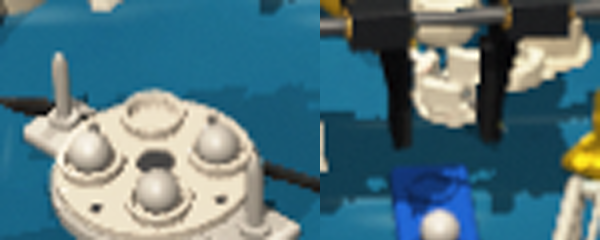

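Ball_1 is seated in pocket 1 at crop (218,143). The fingers straddle ball_2 at crop (440,225).

send_rows(motion=[{"claw": -0.2, "slide": [1, 0, 40], "delta_rot": [0, 0, 0]}, {"claw": -0.2, "slide": [1, 0, 55], "delta_rot": [0, 0, 0]}, {"claw": -0.2, "slide": [1, 0, 64], "delta_rot": [0, 0, 0]}, {"claw": -0.2, "slide": [1, 0, 64], "delta_rot": [0, 0, 0]}, {"claw": -0.2, "slide": [1, 0, 64], "delta_rot": [0, 0, 0]}])

```text
time: 6.15
position: [0.6496, -0.2141, 0.0379]
tool_rot: [-2.411, -2.014, 0.001]
ft_force: [0.1, 0.3, -0.4]
grip_width: 0.401
grip_force: 0.0
```

send_rows(grip_force=12, motion=[{"claw": -1, "slide": [0, 0, 0], "delta_rot": [0, 0, 0]}, {"claw": -1, "slide": [0, 0, 0], "delta_rot": [0, 0, 0]}, {"claw": -1, "slide": [0, 0, 0], "delta_rot": [0, 0, 0]}, {"claw": -1, "slide": [0, 0, 0], "delta_rot": [0, 0, 0]}])

```text
time: 6.55
position: [0.6497, -0.2136, 0.0376]
tool_rot: [-2.41, -2.015, 0.001]
ft_force: [-0.1, -0.3, 2.0]
grip_width: 0.212
grip_force: 12.0
```

send_rows(motion=[{"claw": -1, "slide": [0, 0, -20], "delta_rot": [0, 0, 0]}, {"claw": -1, "slide": [0, 0, -50], "delta_rot": [0, 0, 0]}, {"claw": -1, "slide": [0, 0, -60], "delta_rot": [0, 0, 0]}, {"claw": -1, "slide": [0, 0, -60], "delta_rot": [0, 0, 0]}])

```text
time: 6.95
position: [0.6507, -0.2138, 0.0989]
tool_rot: [2.409, 2.014, 0.001]
ft_force: [-0.1, 0.1, -0.5]
grip_width: 0.216
grip_force: 12.0
```

```bash
python3 -c "
from m import *
plan([0.5203,-0.2473,0.075],79.8)"
```

```text
t 6.95 pos [ 0.6507 -0.2138  0.0989] slide [ -56.  -122.5   23.7] rot [0.002  0.0008 0.    ] | 137.0 0.1 gw 18.8 gf 12.0 F [-0.1  0.1 -0.5] q [ 0.61  0.53 -0.45  1.51  0.24  1.16 -0.06]
```

send_rows(motion=[{"claw": -1, "slide": [-56, -122.5, 10], "delta_rot": [0, 0, 0]}, {"claw": -1, "slide": [-56, -122.5, 10], "delta_rot": [0, 0, 0]}, {"claw": -1, "slide": [-56, -122.5, 10], "delta_rot": [0, 0, 0]}, {"claw": -1, "slide": [-56, -122.5, 23], "delta_rot": [0, 0, 0]}, {"claw": -1, "slide": [-56, -122.5, 23], "delta_rot": [0, 0, 0]}])

```text
time: 7.45
position: [0.5164, -0.2468, 0.0715]
tool_rot: [-2.408, -2.01, 0.005]
ft_force: [0.2, 0.4, -0.4]
grip_width: 0.218
grip_force: 12.0
```

send_rows(motion=[{"claw": -1, "slide": [0, 0, 10], "delta_rot": [0, 0, 0]}, {"claw": -1, "slide": [0, 0, 17], "delta_rot": [0, 0, 0]}, {"claw": -1, "slide": [0, 0, 17], "delta_rot": [0, 0, 0]}, {"claw": -1, "slide": [0, 0, 17], "delta_rot": [0, 0, 0]}])

```text
time: 7.85
position: [0.5193, -0.2463, 0.0567]
tool_rot: [-2.407, -2.015, 0.002]
ft_force: [-0.2, -0.5, 0.6]
grip_width: 0.215
grip_force: 12.0
```

```bash
cat > ball.py <<'E'
from m import *
def ball(d,u,v,rad=4.9,w=11):
    # bright disc located as the best circle of the light ball against dark surround
    x0,y0=int(u)-w,int(v)-w; up=8
    im=cv2.resize(d['color'][y0:y0+2*w,x0:x0+2*w],None,fx=up,fy=up,interpolation=cv2.INTER_CUBIC)
    g=cv2.GaussianBlur(cv2.cvtColor(im,cv2.COLOR_BGR2GRAY),(5,5),0)
    c=cv2.HoughCircles(g,cv2.HOUGH_GRADIENT,1,20,param1=60,param2=8,minRadius=int(rad*up*.88),maxRadius=int(rad*up*1.12))
    return [((a+.5)/up-.5+x0,(b+.5)/up-.5+y0,r/up) for a,b,r in (c[0][:3] if c is not None else [])]
E
python3 -c "
from ball import *
d=cam('side');np.save('side6.npy',d,allow_pickle=True)
plan([0.5203,-0.2473,0.0475],79.8)
z=ctrl.get_state()['position'][2]-.022+.0024
for n,p in dict(b3=(212,277.5),b4=(229,287),b1=(244,274.6),held=proj(d,[.5203,-.2473,z])).items(): print(n,p,np.round(ball(d,*p),2))
for z in(.026,z): print(z,proj(d,[.5211,-.2457,z]))
"
```

```text
t 7.9 pos [ 0.5194 -0.2465  0.057 ] slide [-0.6  1.1  9.5] rot [-0.0018 -0.0003  0.0009] | 10.0 0.1 gw 18.9 gf 12.0 F [ 0.2 -0.5  0.1] q [ 0.78  0.37 -0.45  1.83  0.19  0.99  0.08]
b3 (212, 277.5) [[210.75 279.5    5.3 ]
 [213.12 278.62   5.14]
 [205.5  267.62   4.72]]
b4 (229, 287) [[228.62 281.75   5.16]
 [227.5  289.25   5.16]
 [228.38 286.88   5.16]]
b1 (244, 274.6) [[244.88 275.25   5.3 ]
 [247.5  277.     5.16]
 [242.12 275.5    4.56]]
held [226.43032935 261.62683829] [[226.62 263.62   4.98]
 [225.5  261.     4.71]
 [229.   265.     4.72]]
0.026 [226.93444123 265.72283585]
0.037449700419079406 [226.64299203 261.03274344]
```

send_rows(motion=[{"claw": -1, "slide": [-0.5, 1, 2], "delta_rot": [0, 0, 0]}, {"claw": -1, "slide": [-0.5, 1, 6], "delta_rot": [0, 0, 0]}, {"claw": -1, "slide": [-0.5, 1, 9.5], "delta_rot": [0, 0, 0]}, {"claw": -1, "slide": [-0.5, 1, 9.5], "delta_rot": [0, 0, 0]}, {"claw": -1, "slide": [-0.5, 1, 9.5], "delta_rot": [0, 0, 0]}])

```text
time: 8.4
position: [0.5195, -0.2476, 0.0474]
tool_rot: [-2.409, -2.014, 0.002]
ft_force: [0.3, -0.7, -0.4]
grip_width: 0.218
grip_force: 12.0
```

```bash
python3 -c "
from ball import *
d=cam('side');np.save('side7.npy',d,allow_pickle=True)
plan([0.5203,-0.2473,0.0475],79.8)
print(np.round(ball(d,227,265.5,w=9),2))
c=d['color'][255:277,215:240]; g=cv2.cvtColor(c,cv2.COLOR_BGR2GRAY)
print(g[::1,::1])
"
```

```text
t 8.45 pos [ 0.5196 -0.2476  0.0476] slide [0.4 0.6 0.1] rot [-0.002   0.0001  0.0001] | 1.0 0.1 gw 18.7 gf 12.0 F [-0.5 -0.1 -0.2] q [ 0.78  0.38 -0.45  1.83  0.19  0.98  0.07]
[[226.62 266.5    4.61]
 [225.38 264.     4.85]]
[[  8   6  10  12  16  22  40  47  47  47  46  47  47  46  47  46  25  24
   25  16  13  13  21  43  48]
 [  7   8  10  14  16  19  39  46  47  46  47  48  49  47  48  44  27  27
   26  19  12  14  26  48  49]
 [ 10   7  10  13  17  18  34  47  48  45  47  48  46  47  47  42  26  26
   27  20  12  16  28  47  48]
 [ 15   8   9  13  16  17  31  47  47  46  48  47  47  47  47  43  25  25
   25  22  14  18  33  48  48]
 [ 23   7   8  12  15  17  31  47  46  46  48  48  49  46  47  46  29  26
   25  20  13  20  40  48  47]
 [ 36  10  11  14  17  20  33  46  46  48  48  52  51  47  47  45  32  26
   25  17  12  20  44  48  47]
 [ 44  21  12  12  16  23  33  46  49  65  89 137 144 137  66  45  32  26
   24  16  16  25  47  49  47]
 [ 45  27  13  15  21  26  34  57  84  91 107 150 198 185 130  80  43  27
   24  17  14  30  47  48  47]
 [ 45  39  13  15  23  26  38  79
[... 737 characters left out ...]
44 118 126 127 119 109 101 107 119 138
   74  95  55  67 151 215 236]
 [228 225 116  18  49  73  78 142 211 198 164 140 118 145 156 203 205 180
  106 108  96  99 127 189 228]
 [228 227 202  94 101 107 109 153 189 174 192 190 202 197 181 188 183 150
  117 154 201 202 201 207 227]
 [191 210 226 123 202 125 204 193 163 149 171 176 188 177 160 144 139 161
  158 215 231 241 240 235 219]
 [167 154 221 209 227 209 228 223 214 196 168 167 175 164 162 171 165 216
  215 231 242 245 244 233 199]
 [171 141 191 227 224 228 228 227 228 224 215 217 218 215 215 217 216 228
  228 229 236 237 242 229 174]
 [172 149 136 226 225 228 228 228 227 228 228 228 228 228 228 228 229 228
  228 228 228 230 239 210 157]]
```

Ball top and bottom rows are 260.8 and 270.5, columns 222 to 231, so its centre is (226.7, 265.6). The target is (226.9, 265.7), so I release.

send_rows(motion=[{"claw": -0.7, "slide": [0, 0, 0], "delta_rot": [0, 0, 0]}, {"claw": -0.38, "slide": [0, 0, 0], "delta_rot": [0, 0, 0]}, {"claw": -0.38, "slide": [0, 0, 0], "delta_rot": [0, 0, 0]}, {"claw": -0.38, "slide": [0, 0, -30], "delta_rot": [0, 0, 0]}, {"claw": -0.38, "slide": [0, 0, -80], "delta_rot": [0, 0, 0]}])

```text
time: 8.95
position: [0.5171, -0.2466, 0.1251]
tool_rot: [-2.403, -2.01, 0.006]
ft_force: [1.3, -0.3, -0.7]
grip_width: 0.308
grip_force: 0.0
```

send_rows(motion=[{"claw": -0.38, "slide": [0, 0, -90], "delta_rot": [0, 0, 0]}, {"claw": -0.2, "slide": [0, 0, -130], "delta_rot": [0, 0, 0]}, {"claw": 0.2, "slide": [0, 0, -130], "delta_rot": [0, 0, 0]}])

```text
time: 9.25
position: [0.5214, -0.2479, 0.2625]
tool_rot: [2.407, 2.013, 0.001]
ft_force: [-0.0, -0.6, 0.0]
grip_width: 0.415
grip_force: 0.0
```

```bash
python3 -c "
from ball import *
d=cam('side');np.save('side8.npy',d,allow_pickle=True)
g=cv2.cvtColor(d['color'][255:277,215:240],cv2.COLOR_BGR2GRAY); print(g[2:20,2:22])
plan([0.4507,0.0127,0.24],64.8)
"
```

```text
[[ 83  83  81  83  84  83  83  84  83  85  84  84  85  85  85  84  84  86
   85  85]
 [ 82  83  83  83  83  84  84  83  84  82  83  85  84  84  84  85  85  86
   87  85]
 [ 83  83  82  82  82  83  82  83  83  84  84  83  85  84  83  84  85  85
   85  85]
 [ 83  81  83  83  84  82  84  84  83  82  83  85  84  85  84  84  85  83
   84  84]
 [ 83  84  83  83  83  82  83  85  99 115 110  93  85  83  84  85  85  84
   83  85]
 [ 82  83  83  83  83  85 104 184 186 195 189 171 152 111 103  84  84  83
   85  85]
 [ 81  84  82  83  84 104 181 226 229 229 229 217 193 155 173 204 128  83
   85  85]
 [ 81  83  83  82  90 147 219 229 232 235 233 222 201 174 174 230 216 166
   98  84]
 [ 83  83  83  98 179 181 218 229 235 241 230 218 201 176 144 193 221 234
  211 210]
 [ 89 147 188 216 217 188 210 223 233 243 228 209 193 170 143 162 191 235
  241 242]
 [220 229 237 241 213 176 198 208 218 230 215 196 180 158 126 137 194 219
  239 219]
 [242 242 242 238 233 161 179 191 193 195 188 176 161 138 102 112 169 226
  234 178]
 [242 242 240 205 231 154 156 167 170 169 162 152 137 115 109 153 219 231
  197 228]
 [242 242 240 170 208 203 149 137 142 141 136 124 108 104 155 228 240 192
  146 242]
 [242 242 240 204 161 186 215 195 167 142 123 137 152 197 230 222 185 134
  203 242]
 [242 242 241 221 176 147 188 169 192 189 208 199 181 184 196 154 114 173
  237 242]
 [242 242 241 223 213 184 157 143 168 173 189 179 158 138 132 153 160 232
  242 242]
 [239 242 241 222 222 216 207 188 161 163 168 165 162 164 165 229 231 242
  242 242]]
t 9.3 pos [ 0.5231 -0.2486  0.2667] slide [ 244.5 -117.8   24.5] rot [0.0101 0.0029 0.2619] | 272.0 15.0 gw 39.5 gf 0.0 F [ 2.3 -0.1  2.5] q [ 0.82  0.18 -0.48  1.6   0.09  1.37  0.15]
```

Ball_2 is seated: a bright disc with its top at row 261 and its centre at column 226.5. Now I move on to the cover.

send_rows(motion=[{"claw": 0.4, "slide": [244.5, -118, 15], "delta_rot": [0.005, 0, 0.262]}, {"claw": 0.4, "slide": [244.5, -118, 15], "delta_rot": [0.005, 0, 0.262]}, {"claw": 0.4, "slide": [244.5, -118, 15], "delta_rot": [0.005, 0, 0.262]}, {"claw": 0.4, "slide": [244.5, -118, 15], "delta_rot": [0.005, 0, 0.262]}, {"claw": 0.4, "slide": [244.5, -118, 15], "delta_rot": [0.005, 0, 0.262]}])

```text
time: 9.8
position: [0.4521, -0.0053, 0.2437]
tool_rot: [-2.649, -1.681, 0.007]
ft_force: [1.0, 0.2, 0.7]
grip_width: 0.692
grip_force: 0.0
```

```bash
python3 -c "
from ball import *
plan([0.4507,0.0127,0.12],64.8)
"
```

```text
t 9.8 pos [ 0.4521 -0.0053  0.2437] slide [ 15.9  -8.2 123.8] rot [-0.0063  0.0016 -0.0003] | 125.0 0.4 gw 60.2 gf 0.0 F [1.  0.2 0.7] q [ 0.64 -0.09 -0.64  1.89 -0.06  1.33 -0.43]
```

send_rows(motion=[{"claw": 0.4, "slide": [16, -8, 50], "delta_rot": [-0.003, 0, 0]}, {"claw": 0.4, "slide": [16, -8, 100], "delta_rot": [-0.003, 0, 0]}, {"claw": 0.4, "slide": [16, -8, 150], "delta_rot": [-0.003, 0, 0]}, {"claw": 0.4, "slide": [16, -8, 160], "delta_rot": [-0.003, 0, 0]}, {"claw": 0.4, "slide": [16, -8, 160], "delta_rot": [-0.003, 0, 0]}])

```text
time: 10.3
position: [0.45, 0.0111, 0.0827]
tool_rot: [-2.647, -1.68, 0.009]
ft_force: [-0.1, -1.1, -0.0]
grip_width: 0.7
grip_force: 0.0
```

Run:
```python
from ball import *
np.set_printoptions(precision=4,suppress=True)
plan([0.4507,0.0127,0.0355],64.8)
t=np.load('top0.npy',allow_pickle=True).item()
up=8; x0,y0=185,225; im=cv2.resize(t['color'][225:275,185:250],None,fx=up,fy=up,interpolation=cv2.INTER_CUBIC)
h=cv2.cvtColor(im,cv2.COLOR_BGR2HSV)
g=lambda p:((p[0]+.5)/up-.5+x0,(p[1]+.5)/up-.5+y0)
# boss: dark pixels
m=(h[...,2]<75).astype(np.uint8)
n,l,s,c=cv2.connectedComponentsWithStats(m)
for i in range(1,n):
    if s[i,4]>150: print(s[i,4]/64, np.round(g(c[i]),2), onz(t,*g(c[i]),.036),onz(t,*g(c[i]),.0095))
k=[i for i in range(1,n) if s[i,4]>3000]
for i in k:
    r=cv2.minAreaRect(np.argwhere(l==i)[:,::-1].astype(np.float32)); print(g(r[0]),np.array(r[1])/up,r[2],onz(t,*g(r[0]),.036))
# teal holes inside
m=((h[...,0]>85)&(h[...,1]>90)&(h[...,2]>60)).astype(np.uint8); n,l,s,c=cv2.connectedComponentsWithStats(m)
for i in range(1,n):
    if 100<s[i,4]<1500: print('hole',s[i,4]/64,np.round(g(c[i]),2),onz(t,*g(c[i]),.004))
```

```text
t 10.3 pos [0.45   0.0111 0.0827] slide [ 1.8  0.3 47.2] rot [-0.0082  0.002   0.0001] | 47.0 0.5 gw 60.9 gf 0.0 F [-0.1 -1.1 -0. ] q [ 0.59  0.1  -0.69  2.09  0.07  0.99 -0.58]
40.59375 [219.19 248.27] [0.455  0.0017 0.036 ] [0.4543 0.0041 0.0095]
11.78125 [211.49 247.68] [0.456  0.0221 0.036 ] [0.4554 0.0251 0.0095]
9.453125 [213.72 254.03] [0.4397 0.0155 0.036 ] [0.4386 0.0183 0.0095]
hole 4.03125 [236.79 259.54] [ 0.4252 -0.0442  0.004 ]
```

send_rows(motion=[{"claw": 0.4, "slide": [1, 0, 25], "delta_rot": [-0.004, 0.001, 0]}, {"claw": 0.4, "slide": [1, 0, 40], "delta_rot": [-0.004, 0.001, 0]}, {"claw": 0.4, "slide": [1, 0, 47], "delta_rot": [-0.004, 0.001, 0]}, {"claw": 0.4, "slide": [1, 0, 47], "delta_rot": [-0.004, 0.001, 0]}, {"claw": 0.4, "slide": [1, 0, 47], "delta_rot": [-0.004, 0.001, 0]}])

```text
time: 10.8
position: [0.4533, 0.0117, 0.0386]
tool_rot: [2.651, 1.682, 0.003]
ft_force: [0.4, 0.5, 0.8]
grip_width: 0.699
grip_force: 0.0
```

send_rows(grip_force=15, motion=[{"claw": -1, "slide": [0, 0, 0], "delta_rot": [0, 0, 0]}, {"claw": -1, "slide": [0, 0, 0], "delta_rot": [0, 0, 0]}, {"claw": -1, "slide": [0, 0, 0], "delta_rot": [0, 0, 0]}, {"claw": -1, "slide": [0, 0, 0], "delta_rot": [0, 0, 0]}, {"claw": -1, "slide": [0, 0, 0], "delta_rot": [0, 0, 0]}])

```text
time: 11.3
position: [0.4516, 0.012, 0.0372]
tool_rot: [2.653, 1.683, -0.001]
ft_force: [-1.0, 0.3, 3.2]
grip_width: 0.412
grip_force: 15.0
```

send_rows(grip_force=45, motion=[{"claw": -1, "slide": [0, 0, 0], "delta_rot": [0, 0, 0]}, {"claw": -1, "slide": [0, 0, 0], "delta_rot": [0, 0, 0]}, {"claw": -1, "slide": [0, 0, -5], "delta_rot": [0, 0, 0]}, {"claw": -1, "slide": [0, 0, -15], "delta_rot": [0, 0, 0]}, {"claw": -1, "slide": [0, 0, -15], "delta_rot": [0, 0, 0]}])

```text
time: 11.8
position: [0.4528, 0.0118, 0.0532]
tool_rot: [2.651, 1.682, 0.003]
ft_force: [0.1, 0.9, -2.7]
grip_width: 0.408
grip_force: 45.0
```

Run:
```python
from ball import *
plan([0.4507,0.0127,0.26],64.8)
```

```text
t 11.8 pos [0.4528 0.0118 0.0532] slide [  -0.    -1.7 -206.8] rot [ 0.0025 -0.0005 -0.0003] | 207.0 0.1 gw 35.5 gf 45.0 F [ 0.1  0.9 -2.7] q [ 0.58  0.15 -0.69  2.11  0.12  0.92 -0.62]
```

send_rows(motion=[{"claw": -1, "slide": [0, -1, -40], "delta_rot": [0, 0, 0]}, {"claw": -1, "slide": [0, -1, -80], "delta_rot": [0, 0, 0]}, {"claw": -1, "slide": [0, -1, -125], "delta_rot": [0, 0, 0]}, {"claw": -1, "slide": [0, -1, -170], "delta_rot": [0, 0, 0]}, {"claw": -1, "slide": [0, -1, -200], "delta_rot": [0, 0, 0]}])

```text
time: 12.3
position: [0.4517, 0.0125, 0.2554]
tool_rot: [2.649, 1.681, 0.004]
ft_force: [1.9, -0.8, -3.0]
grip_width: 0.406
grip_force: 45.0
```

send_rows(motion=[{"claw": -1, "slide": [0, 0, -5], "delta_rot": [0, 0, 0]}])

```text
time: 12.4
position: [0.4531, 0.0125, 0.261]
tool_rot: [2.648, 1.68, 0.009]
ft_force: [0.4, -0.3, -3.0]
grip_width: 0.41
grip_force: 45.0
```

Run:
```python
from ball import *
plan([0.516,-0.277,0.26],124.8)
```

```text
t 12.4 pos [0.4531 0.0125 0.261 ] slide [-235.1  180.3    2.1] rot [ 0.0079  0.0029 -1.0474] | 296.0 60.0 gw 35.7 gf 45.0 F [ 0.4 -0.3 -3. ] q [ 0.64 -0.11 -0.67  1.87 -0.07  1.35 -0.45]
```

send_rows(motion=[{"claw": -1, "slide": [-25, 19, 0], "delta_rot": [0, 0, -0.1]}, {"claw": -1, "slide": [-53, 41, 0], "delta_rot": [0, 0, -0.21]}, {"claw": -1, "slide": [-82, 63, 0], "delta_rot": [0, 0, -0.33]}, {"claw": -1, "slide": [-110, 84, 0], "delta_rot": [0, 0, -0.45]}, {"claw": -1, "slide": [-138, 106, 0], "delta_rot": [0, 0, -0.57]}])

```text
time: 12.9
position: [0.4873, -0.1587, 0.255]
tool_rot: [-2.065, -2.365, 0.002]
ft_force: [0.9, 0.3, -3.1]
grip_width: 0.409
grip_force: 45.0
```

Run:
```python
from ball import *
plan([0.515,-0.277,0.25],124.8)
```

```text
t 12.9 pos [ 0.4873 -0.1587  0.255 ] slide [-121.    11.6    4.8] rot [-0.0022 -0.0016 -0.4722] | 122.0 27.1 gw 35.6 gf 45.0 F [ 0.9  0.3 -3.1] q [ 0.75  0.05 -0.5   1.75  0.02  1.35  0.38]
```

send_rows(motion=[{"claw": -1, "slide": [-30, 3, 0], "delta_rot": [0, 0, -0.12]}, {"claw": -1, "slide": [-60, 6, 0], "delta_rot": [0, 0, -0.24]}, {"claw": -1, "slide": [-90, 9, 0], "delta_rot": [0, 0, -0.36]}, {"claw": -1, "slide": [-112, 11, 0], "delta_rot": [0, 0, -0.45]}, {"claw": -1, "slide": [-121, 11.5, 0], "delta_rot": [0, 0, -0.472]}])

```text
time: 13.4
position: [0.5139, -0.279, 0.2542]
tool_rot: [-1.463, -2.777, 0.001]
ft_force: [-1.1, 0.4, -3.2]
grip_width: 0.408
grip_force: 45.0
```

send_rows(motion=[{"claw": -1, "slide": [0, 0, 0], "delta_rot": [0, 0, 0]}, {"claw": -1, "slide": [0, 0, 0], "delta_rot": [0, 0, 0]}])

```text
time: 13.6
position: [0.5146, -0.2751, 0.2555]
tool_rot: [-1.462, -2.778, -0.001]
ft_force: [-0.1, 0.1, -2.5]
grip_width: 0.411
grip_force: 45.0
```

Run:
```python
from ball import *
plan([0.515,-0.277,0.11],124.8)
```

```text
t 13.6 pos [ 0.5146 -0.2751  0.2555] slide [ -2.2  -0.6 145.5] rot [-0.0006 -0.0027 -0.0056] | 145.0 0.4 gw 35.7 gf 45.0 F [-0.1  0.1 -2.5] q [ 0.84  0.21 -0.45  1.59  0.09  1.37  0.98]
```

send_rows(motion=[{"claw": -1, "slide": [-1.5, -0.5, 40], "delta_rot": [0, 0, -0.005]}, {"claw": -1, "slide": [-1.5, -0.5, 80], "delta_rot": [0, 0, -0.005]}, {"claw": -1, "slide": [-1.5, -0.5, 115], "delta_rot": [0, 0, -0.005]}, {"claw": -1, "slide": [-1.5, -0.5, 135], "delta_rot": [0, 0, -0.005]}, {"claw": -1, "slide": [-1.5, -0.5, 148], "delta_rot": [0, 0, -0.005]}])

```text
time: 14.1
position: [0.5144, -0.2756, 0.1067]
tool_rot: [-1.452, -2.782, -0.0]
ft_force: [-0.5, -0.1, -3.5]
grip_width: 0.413
grip_force: 45.0
```

send_rows(motion=[{"claw": -1, "slide": [0, 0, 0], "delta_rot": [0, 0, 0]}, {"claw": -1, "slide": [0, 0, 0], "delta_rot": [0, 0, 0]}, {"claw": -1, "slide": [0, 0, 0], "delta_rot": [0, 0, 0]}])

```text
time: 14.4
position: [0.5167, -0.278, 0.1109]
tool_rot: [1.454, 2.781, -0.001]
ft_force: [0.1, -0.6, -2.7]
grip_width: 0.411
grip_force: 45.0
```

Run:
```python
from ball import *
plan([0.515,-0.277,0.0922],124.8)
d=cam('side');np.save('side9.npy',d,allow_pickle=True);t=cam('top');np.save('top9.npy',t,allow_pickle=True)
a=cv2.resize(d['color'][225:310,185:275],None,fx=6.6,fy=6.6,interpolation=cv2.INTER_CUBIC)[:560]
b=cv2.resize(t['color'][200:260,295:355],None,fx=3.3,fy=3.3,interpolation=cv2.INTER_CUBIC)
b=cv2.copyMakeBorder(b,0,a.shape[0]-b.shape[0],0,0,0); o=np.hstack([a,b]);print(o.shape)
cv2.imwrite('pics/f.png',o)
```

```text
t 14.4 pos [ 0.5167 -0.278   0.1109] slide [ 1.8 -0.9 18.7] rot [ 0.0012  0.0031 -0.0002] | 19.0 0.2 gw 35.7 gf 45.0 F [ 0.1 -0.6 -2.7] q [ 0.82  0.32 -0.44  1.76  0.15  1.09  0.94]
(560, 792, 3)
```

View pics/f.png

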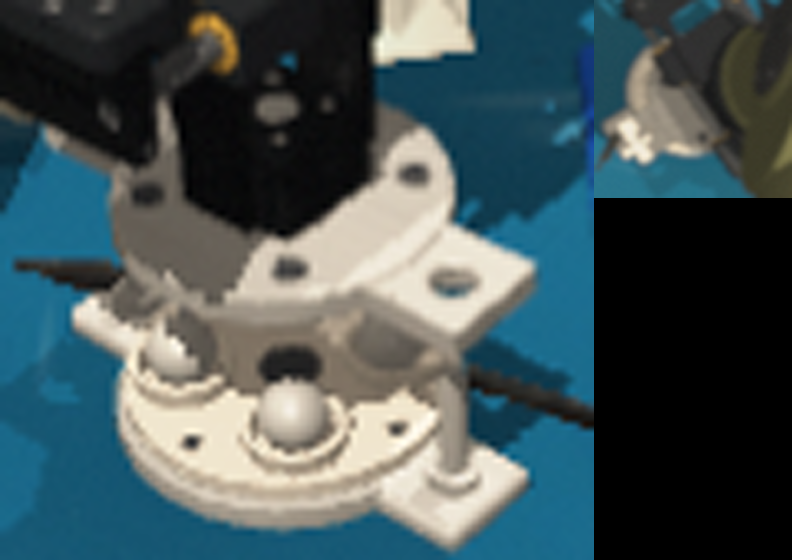

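Run:
```python
from m import *
np.set_printoptions(precision=4,suppress=True)
d=np.load('side9.npy',allow_pickle=True).item()
f=lambda a,b:((a+.5)/6.6-.5+185,(b+.5)/6.6-.5+225)
u0=.0737
for u in (u0-.0015,u0,u0+.0015):
    H=onz(d,*f(453,284),u+.008); L=onz(d,*f(148,193),u+.0095); Rr=onz(d,*f(414,174),u+.0095);F=onz(d,*f(290,268),u+.0095)
    c=(L+Rr)/2; v=H-c; print('H',H,'c',c,'hc',np.linalg.norm(v[:2]),np.degrees(np.arctan2(v[1],v[0])),np.linalg.norm((L-Rr)[:2]))
# pins side-frame: tips; ball & earlier base check
s=np.load('side0.npy',allow_pickle=True).item()
t2=onz(s,*C2(293,310),.05);t1=onz(s,*C2(498,418),.05);print(t1,t2)
# pin base collar centre now, z=.010
print('base1',onz(d,*f(453,480),.012))
```

```text
H [ 0.5501 -0.3284  0.0802] c [ 0.517  -0.2759  0.0817] hc 0.062089326546132924 -57.80426118247762 0.0721167664425132
H [ 0.5496 -0.3301  0.0817] c [ 0.5166 -0.2777  0.0832] hc 0.061912576533294926 -57.800842831223044 0.0719153964411432
H [ 0.5491 -0.3319  0.0832] c [ 0.5162 -0.2796  0.0847] hc 0.061735826742096225 -57.79740490646371 0.07171402643977338
[ 0.5508 -0.3238  0.05  ] [ 0.4831 -0.2263  0.05  ]
base1 [ 0.5486 -0.3291  0.012 ]
```

The last picture shows the cover level over the jig. Hole 1 is at crop (453,284), directly above pin 1 (column 452), and the bolts are at (148,193), (290,268) and (414,174). I refine the numbers with centroids and averaged readings.

```bash
cat > cov.py <<'E'
from m import *
np.set_printoptions(precision=4,suppress=True)
def cent(d,u,v,w=4,up=8):
    x0,y0=int(round(u))-w,int(round(v))-w
    g=cv2.cvtColor(d['color'][y0:y0+2*w+1,x0:x0+2*w+1],cv2.COLOR_BGR2GRAY)
    g=cv2.resize(g,None,fx=up,fy=up,interpolation=cv2.INTER_CUBIC).astype(float)
    th=(np.percentile(g,90)+g.min())/2
    n,l,s,c=cv2.connectedComponentsWithStats((g<th).astype(np.uint8))
    k=min(range(1,n),key=lambda i:np.hypot(*(c[i]-w*up)) if s[i,4]>60 else 99)
    return (c[k][0]+.5)/up-.5+x0,(c[k][1]+.5)/up-.5+y0,s[k,4]/up**2
f=lambda a,b:((a+.5)/6.6-.5+185,(b+.5)/6.6-.5+225)
def avg(n=8):
    P=[];Q=[]
    for _ in range(n): cam('side'); s=ctrl.get_state(); P.append(s['position']); Q.append(R.from_rotvec(s['tool_rot']).as_matrix())
    m=R.from_matrix(Q).mean().as_matrix(); return np.mean(P,0),np.std(P,0),m
E
python3 - <<'E'
from cov import *
p,sd,m=avg(); print(p,sd,m.round(4).tolist(),'yaw',np.degrees(np.arctan2(m[1,0],m[0,0])))
d=cam('side')
pts={k:cent(d,*f(*v)) for k,v in dict(H=(453,284),L=(148,193),F=(290,268),Rr=(414,174)).items()}
print({k:np.round(v,2) for k,v in pts.items()})
u=p[2]-.0372
W={k:onz(d,*v[:2],u+(.008 if k=='H' else .0095)) for k,v in pts.items()}
c=(W['L']+W['Rr'])/2; print(W,'c',c)
for a,b in(('L','F'),('F','Rr'),('L','Rr')):
    v=W[b]-W[a];print(a,b,np.linalg.norm(v)*1000,np.degrees(np.arctan2(v[1],v[0])))
v=W['H']-c;print(np.linalg.norm(v[:2]),np.degrees(np.arctan2(v[1],v[0])))
# bias of side camera against robot at known robot points
for q,o in(([.5445,-.282,.0282],(243.75,274.85)),([.5196,-.2476,.028],(226.7,265.6))): print('pred',proj(d,q),'obs',o)
y=np.arctan2(m[1,0],m[0,0])
h=p-np.array([np.cos(y),np.sin(y),0])*.06; print('pred hole',proj(d,[h[0],h[1],u+.008]),'pred centre',proj(d,[*p[:2],u+.0095]),'obs centre',proj(d,c))
E
```

```text
[ 0.5158 -0.2778  0.1097] [0.0002 0.0001 0.0004] [[-0.5703, 0.8214, 0.0008], [0.8214, 0.5703, -0.0008], [-0.0011, 0.0002, -1.0]] yaw 124.77352504848012
{'H': array([252.28, 268.35,  23.19]), 'L': array([206.18, 254.87,   9.55]), 'F': array([227.65, 266.23,  11.02]), 'Rr': array([246.72, 251.79,  12.66])}
{'H': array([ 0.5479, -0.3301,  0.0805]), 'L': array([ 0.4795, -0.272 ,  0.082 ]), 'F': array([ 0.5086, -0.3138,  0.082 ]), 'Rr': array([ 0.5507, -0.285 ,  0.082 ])} c [ 0.5151 -0.2785  0.082 ]
L F 50.94724024898068 -55.18949757549511
F Rr 51.01532115793995 34.42694208369947
L Rr 72.33935766970167 -10.343276326476612
0.061184226305591616 -57.556071797862806
pred [243.8118 274.4184] obs (243.75, 274.85)
pred [226.3511 265.6723] obs (226.7, 265.6)
pred hole [252.9549 267.0466] pred centre [226.7779 253.0656] obs centre [226.4914 253.3447]
```

Run:
```python
from cov import *
d=np.load('side8.npy',allow_pickle=True).item()
g=lambda a,b:((a+.5)/10-.5+190,(b+.5)/10-.5+240)
D={k:cent(d,*g(*v),w=2) for k,v in dict(a=(238,519),b=(552,497),c=(530,300),e=(232,318)).items()}
D['o']=cent(d,*g(390,400),w=5)
for k,v in D.items(): print(k,np.round(v,2),onz(d,*v[:2],.016))
W={k:onz(d,*v[:2],.016) for k,v in D.items()}
print('mid',(W['a']+W['c'])/2,(W['b']+W['e'])/2)
for a,b in('ab','bc','ce','ea'):
    v=W[b]-W[a];print(a,b,np.linalg.norm(v)*1000,np.degrees(np.arctan2(v[1],v[0])))
```

```text
a [213.52 291.55   3.58] [ 0.483  -0.2976  0.016 ]
b [244.72 289.5    3.89] [ 0.5385 -0.309   0.016 ]
c [242.55 269.59   3.66] [ 0.5493 -0.2539  0.016 ]
e [213.28 271.54   1.39] [ 0.4945 -0.2429  0.016 ]
o [228.36 279.83  39.64] [ 0.5163 -0.2745  0.016 ]
mid [ 0.5161 -0.2758  0.016 ] [ 0.5165 -0.276   0.016 ]
a b 56.63294590224325 -11.579850996678479
b c 56.126766356960324 78.84582279571238
c e 55.92078853354518 168.64552806164616
e a 55.90602907357337 -101.88280589085662
```

send_rows(motion=[{"claw": -1, "slide": [1.4, 1.7, 2], "delta_rot": [0, 0, 0.007]}, {"claw": -1, "slide": [1.4, 1.7, 5], "delta_rot": [0, 0, 0.007]}, {"claw": -1, "slide": [1.4, 1.7, 9], "delta_rot": [0, 0, 0.007]}, {"claw": -1, "slide": [1.4, 1.7, 13], "delta_rot": [0, 0, 0.007]}, {"claw": -1, "slide": [1.4, 1.7, 15], "delta_rot": [0, 0, 0.007]}])

```text
time: 15.45
position: [0.5157, -0.2754, 0.0933]
tool_rot: [-1.465, -2.778, 0.0]
ft_force: [-1.2, 0.2, -3.6]
grip_width: 0.409
grip_force: 45.0
```

send_rows(motion=[{"claw": -1, "slide": [0, 0, 0], "delta_rot": [0, 0, 0]}, {"claw": -1, "slide": [0, 0, 0], "delta_rot": [0, 0, 0]}])

```text
time: 15.65
position: [0.5162, -0.2756, 0.0941]
tool_rot: [1.466, 2.779, -0.0]
ft_force: [0.1, 0.2, -3.4]
grip_width: 0.409
grip_force: 45.0
```

```bash
cat > chk.py <<'E'
from cov import *
p,sd,m=avg(6); y=np.arctan2(m[1,0],m[0,0]); print(p,'z axis',m[:,2].round(4),'yaw',np.degrees(y),'t',ctrl.get_state()['time'])
d=cam('side'); np.save('sideF.npy',d,allow_pickle=True)
u=p[2]-.0372; pts={}
for k,a in dict(L=135,F=-135,Rr=-45).items():
    # side frame: bolts 36 mm from the centre, cover x = tool x
    for sgn in (0,):
        q=np.array([np.cos(y+np.pi),np.sin(y+np.pi)])
    ang=y+np.pi+np.radians({'L':-135,'F':-45,'Rr':45}[k]); w=[p[0]+.036*np.cos(ang),p[1]+.036*np.sin(ang),u+.0095]
    pts[k]=cent(d,*proj(d,w),w=3); print(k,np.round(proj(d,w),2),np.round(pts[k],2))
W={k:onz(d,*v[:2],u+.0095) for k,v in pts.items()}; print('u',u,'c',(W['L']+W['Rr'])/2)
for a,b,o in(('L','F',0),('F','Rr',-90),('L','Rr',-45)): 
    v=W[b]-W[a];print(a,b,np.linalg.norm(v)*1000,np.degrees(np.arctan2(v[1],v[0]))+o)
h=[p[0]-.06*np.cos(y),p[1]-.06*np.sin(y)]; print('hole1 robot',h,proj(d,[*h,u+.008]),'pin tip px',proj(d,[.5508,-.3238,.05]))
E
python3 chk.py
```

```text
[ 0.5163 -0.2756  0.0943] z axis [ 0.0003 -0.0005 -1.    ] yaw 124.37584978366152 t 15.95
L [207.19 260.45] [206.94 260.45  10.31]
F [228.25 271.95] [228.06 272.06  13.86]
Rr [247.04 257.52] [246.83 257.53  11.77]
u 0.05710497668936439 c [ 0.5158 -0.2755  0.0666]
L F 51.21141148575064 -55.78585458392957
F Rr 51.092426485856365 -55.365549053402574
L Rr 72.07396917193834 -55.6428305764683
hole1 robot [np.float64(0.5501284084730912), np.float64(-0.32515978353211944)] [252.8757 273.1506] pin tip px [253.187  279.1576]
```

send_rows(motion=[{"claw": -1, "slide": [0, 0, 1], "delta_rot": [0, 0, 0]}, {"claw": -1, "slide": [0, 0, 2], "delta_rot": [0, 0, 0]}, {"claw": -1, "slide": [0, 0, 2], "delta_rot": [0, 0, 0]}, {"claw": -1, "slide": [0, 0, 2], "delta_rot": [0, 0, 0]}, {"claw": -1, "slide": [0, 0, 2], "delta_rot": [0, 0, 0]}])

```text
time: 16.5
position: [0.5161, -0.2756, 0.0921]
tool_rot: [1.466, 2.779, -0.0]
ft_force: [-0.1, -0.4, -3.0]
grip_width: 0.407
grip_force: 45.0
```

```bash
python3 chk.py
python3 - <<'E'
from cov import *
# bottle moved? compare side frames over the bottle's area, first vs last
a=np.load('side0.npy',allow_pickle=True).item()['color'];b=np.load('sideF.npy',allow_pickle=True).item()['color']
for n,(x0,y0,x1,y1) in dict(bottle=(144,190,185,268),pot=(180,212,204,244)).items():
    print(n,np.mean(cv2.absdiff(a,b)[y0:y1,x0:x1]),cv2.phaseCorrelate(cv2.cvtColor(a[y0:y1,x0:x1],6).astype(np.float32),cv2.cvtColor(b[y0:y1,x0:x1],6).astype(np.float32)))
# side-visible balls 3,4 still same
for u,v in((212,278),(229,287)): print(np.mean(cv2.absdiff(a,b)[v-4:v+5,u-4:u+5]))
E
```

```text
[ 0.5162 -0.2756  0.0922] z axis [ 0.0001 -0.0003 -1.    ] yaw 124.37776764150284 t 16.8
L [207.22 261.37] [206.93 261.31  10.25]
F [228.25 272.88] [228.05 272.97  14.05]
Rr [247.01 258.44] [246.79 258.42  12.17]
u 0.05495240135591581 c [ 0.5157 -0.2753  0.0645]
L F 51.33364739526905 -55.85980640431526
F Rr 51.109586520674355 -55.34074339395301
L Rr 72.10961670568737 -55.726730816814616
hole1 robot [np.float64(0.5500345754856633), np.float64(-0.3250862199618628)] [252.8351 274.0798] pin tip px [253.187  279.1576]
bottle 37.07661038148843 ((0.43685012507654974, 0.14024718636875377), 0.6061093107859293)
pot 68.71831597222223 ((-0.09195166437856805, -1.0040606572882957), 0.31519875722005963)
53.358024691358025
47.699588477366255
```

```bash
python3 -c "
from bench import ctrl
print(ctrl.close_job())"
```

```text
the job is handed in; nothing more can be done
None
```

I handed the job in with one ball in each empty pocket and the cover held level over the guide pins, its underside about 55 mm above the bench, roughly 5 mm clear of the tips by my measurements. The cover never showed a contact force; it passed over the bottle and pot with its underside at about 220 mm. The bottle shows no movement in the side view; the pot was too shaded by the arm to confirm there.

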